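Lever up the stone slab and leave it caught

TASK

Raise the near edge of the heavy stone pastry slab so that its underside can air: lay the pry bar across the steel ridge of the lifting rest with its tip well under the slab's edge, then press the handle end down into the fork until the spring catch has snapped over it, and let go so that the bar holds the slab up by itself. The catch sits at a different height each time, so feel for its stop and do not lean hard on it; do not push the slab about, and leave the jar on it and the things around standing as they are.

Things in the scene. Friction and masses are not known exactly. Their poses are not given: they have to be found in the camera images.
- pry_bar: loose flat pry bar, 320 mm long, 24 mm wide, 0.3 kg, at first flat on the worktop to the right of the rest, across it. Origin: mid-length, mid-width, on its flat underside; y runs along the bar to the tip, z up out of its top. y = -160 to -52 mm: dark ribbed handle 16 mm thick; then a steel blade 8 mm thick (last 15 mm: 5 mm). Centre of mass about 15 mm from the origin towards the handle
- bar_tip (a point): end of the blade, on the bar's underside, 160 mm along y from its origin
- bar_butt (a point): end of the handle, on the bar's underside, 160 mm along -y from its origin
- rest: lifting rest, fixed to the worktop: a wooden strip 46 mm wide, 8 mm thick along its y axis from y = +18 to -244 mm, with a fulcrum block at y = 0 and a fork with the catch at y = -215 mm. Origin: on the worktop under the ridge; y points level to the slab, z up
- ridge (a point): middle of the top of the fulcrum, a round level steel bar along the rest's x, 46 mm long, 12 mm thick, its top 30 mm above the worktop
- fork (a point): point on the worktop below the middle of the upright fork, 20 mm long in the rest's y, whose slot (29 mm wide in x, flared to about 50 mm at its mouth) takes the bar's handle from above. The slot's floor is a hard stop, 9 to 34 mm above the worktop: this height differs at each start and is not reported. The fork's mouth is 60 mm above the stop
- bolt_side (a point): point on the worktop under the fork's -x wall. A spring bolt there juts 10 mm into the slot: steep ramp above, flat under-face 18 mm over the stop. The handle pressed down pushes it aside (3 to 8 N) and it snaps out over the handle when that is 0 to 2 mm above the stop, and holds it down. Pressing the bar on the catch (stop, fork or bolt) with over 28 N is too hard
- slab: loose stone slab, 200 (x) x 280 (y) mm, 42 mm thick, 5 to 8 kg, on four rubber feet 24 mm high, 18 to 25 mm in from the edges. Origin: under its middle on the worktop; z up; its -y side faces the rest. Tilted up it turns about its far feet (y = +115 mm). With the bar across the ridge and under its edge, some 6 to 15 N down on the handle 175 mm from the ridge lift it
- slab_edge (a point): middle of the lower edge of the slab's -y side, 24 mm above the worktop at first, 48 to 62 mm beyond the ridge. With the bar caught it stands about 12 to 20 mm higher
- honey_jar: closed glass jar, 65 mm wide, 100 mm high, standing on the slab; origin under its middle
- kitchen_timer: round timer, 64 mm wide, 43 mm high, standing on the worktop; bystander; origin under its middle
- salt_shaker: white salt shaker, 44 mm wide, 90 mm high, standing on the worktop; bystander; origin under its middle

How it is judged:
By the outcome, as a careful person would: the job done as asked, in the order asked, and still so for the second after the job is handed in, with the robot touching nothing.
It also fails if it takes over 69 s, if anything falls off the work surface, if the arm or the gripper's body presses on something with over 40 N, if the wrist force passes 120 N, or if a joint passes its speed limit or range.

ROBOT

A 6-joint arm with a two-finger parallel gripper is mounted at the origin on a cart in front of the work surface, level with it; the furniture and walls round the work are solid. World frame = base frame: x ahead of the robot, y to its left, z up, the work surface at z = 0. Lengths are in mm, angles in degrees, forces in N, time in s.
With the tool pointing down it reaches from about 350 to 850 mm from the base axis. Payload 8.1 kg.
Tool frame: the origin (TCP) lies midway between the tips of the shut fingers; the grasp point (between the pads) lies grip_depth behind it (grip_depth is the distance from the TCP to the grasp point, in mm); z points along the fingers, y is the line along which they close (so a half turn about z gives the same grasp; the last joint's range is limited). The gripper opens to 85 mm and grips with 20 to 120 N. Pads are 22 mm wide; open, the fingers measure 114 mm over their backs; the gripper's body (76 mm by 85 mm) begins 54 mm behind the grasp point. The pads swing forward as they close: fully open they stand 13 mm farther back than shut.
Start: joints at [-78.461, 7.471, 85.268, -0, 87.261, -4.893], TCP at [169.751, -575.491, 231.292] pointing down, gripper open.
Joint ranges: [-169.43, 169.43], [-51.17, 129.36], [1.28, 143.12], [-76.62, 256.62], [0, 156.53], [-152.29, 152.29]. Speed limits (degrees/s): [136.94, 136.94, 159.86, 180, 180, 180].

INTERFACE

Orientations are given as [roll, pitch, yaw] about the fixed x, y, z axes, in that order (R = Rz(yaw) Ry(pitch) Rx(roll)).
In Python, from bench import sense, snapshot, hand_in, grip_depth gives the robot as it stands. The module is installed in compiled form; this text tells all that it offers.
- The arm moves only by the tool apply_moves, never from a script. Its argument "series" is text: rows parted by semicolons, each of 5 numbers parted by spaces: the shift along the tool's x, y, z each as a share of 0.3 m, from -1 to 1, then the turn about the tool's z as a share of 2 rad, from -1 to 1, then the gripper's target within -1 to 1 (shut at 1, half-way at 0, fully open at -1). In form: tx ty tz twist gripper; .... A call has 1 to 5 rows; each row shifts and turns the commanded pose from where the row before left it, along the tool's axes as they then stand; what a row does not reach is not made up. A row lasts 1/12 s, in which the tool goes at most 41.7 mm and 7.16 degrees, less where a joint would pass 70% of its speed; a pose out of reach is approached as far as the arm can. A call with a number of a shift or a turn outside -1 to 1 is refused whole. A call with a gripper value outside its range is refused whole. The fingers move at their own pace and stop on an object; "squeeze" is the grip in N (left out, the last holds). Time passes only in rows, so rows that do not move let the fingers close. It gives the time, the measured TCP pose, the force, the opening and the grip force at its end, in the units of the state.
- sense(): the state, without advancing time (a new reading comes with each control period).
- snapshot(name): name is "scene" or "side" or "wrist"; returns a dict with "frame" (384x512x3 uint8, blue, green, red), "depth" (384x512 float32, mm along the optical axis (not along the pixel's ray), 0 where there is no reading), "intrinsics" (3x3 intrinsics, pixels), "dist" ([k1, k2, p1, p2, k3] as OpenCV has them; the pictures are not rectified), "extrinsics" (4x4, takes a point from camera to world coordinates); the wrist camera has in their place "tool_from_camera" (4x4, takes a point from camera to tool coordinates, whose origin is the TCP and whose axes are the flange's). Camera axes: x right, y down, z forward; pixel columns grow to the right and rows downward; lengths in mm; the calibration is good to about 2 mm. A picture is of the moment at which its call begins: read the wrist's pose just before it.
- hand_in(): hands the job in; it is judged then, once.
The state is a dict: "time": time; "joint_pos": joint angles; "qd": joint speeds; "joint_efforts": joint torques, N m; "tool_pos": TCP position; "tcp_rot": TCP orientation; "ft_force": force on the tool from outside, world axes, zero at the start; "wrist_torque": the same for the moment, N m; "finger_gap": finger opening in mm; "grip_force": force on a finger pad.
Only numpy, scipy, OpenCV 4.12 (cv2) and the standard library are available. Lean on these libraries where they do the work, as an engineer would, in place of code of your own. Each camera call takes 0.05 s, during which the arm holds its last target. There are 200 camera calls.

## Working session

There is one attempt and no reset: what is moved stays moved. The work goes in short steps, Python scripts to look and compute and a tool call to move; the robot and the scene stay as the last step left them, time stands still between calls to the robot, and variables do not carry over. Pictures are saved under pics/ and viewed, at most 10 in all, crops included, and the job is handed in when it is done.

Besides the shell and the picture viewer there is one more tool, called after ">>>" as name(argument=value, ...) on one line, values as JSON. apply_moves: Moves the arm, as the interface text tells. Its arguments: {"type":"object","properties":{"series":{"type":"string"},"squeeze":{"type":"number"}},"required":["series"]}

```bash
mkdir -p pics
cat > h.py <<'E'
import numpy as np, cv2
from bench import sense, snapshot, hand_in, grip_depth
from scipy.spatial.transform import Rotation as R
def pose():
    s=sense(); T=np.eye(4); T[:3,:3]=R.from_euler('xyz',s['tcp_rot'],degrees=True).as_matrix(); T[:3,3]=s['tool_pos']; return T
def snap(n):
    T=pose(); d=snapshot(n)
    d['E']=T@d['tool_from_camera'] if n=='wrist' else d['extrinsics']
    return d
def ray(d,px):
    p=cv2.undistortPoints(np.array(px,float).reshape(-1,1,2),d['intrinsics'],d['dist']).reshape(-1,2)
    r=np.c_[p,np.ones(len(p))]
    return d['E'][:3,3], r@d['E'][:3,:3].T
def plane(d,px,z):
    o,r=ray(d,px); return o+r*((z-o[2])/r[:,2])[:,None]
def cloud(d):
    h,w=d['depth'].shape; u,v=np.meshgrid(np.arange(w),np.arange(h))
    o,r=ray(d,np.stack([u,v],-1).reshape(-1,2))
    P=(o+r*d['depth'].reshape(-1,1)).reshape(h,w,3); P[d['depth']==0]=np.nan; return P
E
python3 - <<'E'
from h import *
print(sense(),grip_depth)
for n in ['scene','side']:
    d=snap(n); cv2.imwrite(f'pics/{n}0.png',d['frame']); np.savez(f'{n}0.npz',**d); print(n,d['E'].round(2).tolist(),d['intrinsics'].tolist())
E
```

```text
{'time': 0.0, 'joint_pos': array([-7.84614074e+01,  7.51452368e+00,  8.53308020e+01, -1.32316044e-04,
        8.72582196e+01, -4.89309941e+00]), 'qd': array([-0.22087362, -0.00567081, -0.15728756,  0.06425486, -0.13031213,
       -0.04797238]), 'joint_efforts': array([ 4.78547823e-03, -5.69397533e+01, -5.00542295e+01,  8.47995739e-05,
        1.50554627e-02, -2.27523003e-05]), 'tool_pos': array([ 169.63524849, -574.95866324,  230.23589493]), 'tcp_rot': array([-1.79896821e+02, -8.70042025e-03,  1.64316907e+01]), 'ft_force': array([ 0.20467452, -0.23915359,  0.72664939]), 'wrist_torque': array([ 0.03766607,  0.04010028, -0.00268547]), 'grip_force': 0.0, 'finger_gap': 85.23850781400716} 18.700000000000003
scene [[-0.52, -0.71, 0.48, -25.03], [-0.85, 0.43, -0.29, 440.7], [0.0, -0.56, -0.83, 1060.97], [0.0, 0.0, 0.0, 1.0]] [[426.6739842221608, 0.0, 264.23327532721123], [0.0, 426.6739842221608, 197.76947322341437], [0.0, 0.0, 1.0]]
side [[0.27, -0.86, 0.43, -167.15], [-0.96, -0.23, 0.12, -143.05], [-0.01, -0.45, -0.89, 1503.74], [0.0, 0.0, 0.0, 1.0]] [[487.770495853889, 0.0, 266.06074722399717], [0.0, 487.770495853889, 187.48984856972913], [0.0, 0.0, 1.0]]
```

View pics/scene0.png

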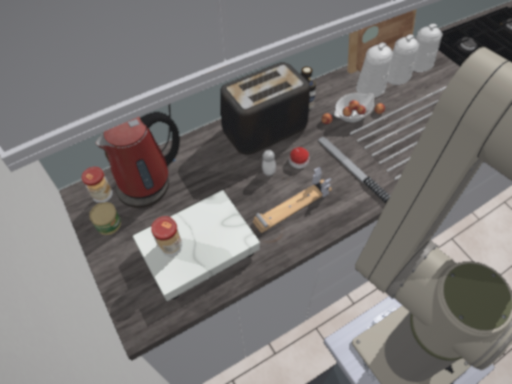

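View pics/side0.png

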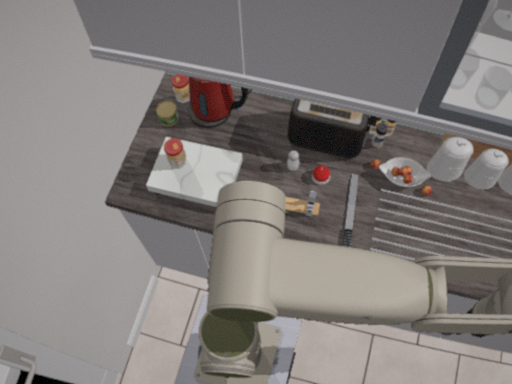

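The scene view shows the white slab (195,243) with the jar on it. The wooden rest runs from (258,222) to (325,190) with its fork at about (320,182). The bar runs from its tip (322,142) to its handle (388,198). The timer is the red thing at (299,157) and the salt shaker is at (268,162).

Run:
```python
from h import *
d=dict(np.load('scene0.npz'))
P=cloud(d)
def show(n,px,z): print(n,plane(d,[px],z)[0].round(0), P[px[1],px[0]].round(0))
for n,px,z in [('tip',(322,142),0),('barmid',(350,166),8),('handle',(380,192),16),('slabNearL',(258,243),66),('slabcornr',(232,197),66),('slabL',(137,240),66),('slabB',(167,290),66),('fulcr',(262,218),30),('forkA',(317,172),60),('forkB',(327,186),60),('timer',(299,152),43),('salt',(268,155),90)]: show(n,px,z)
c=d['frame'][120:250,220:420]; cv2.imwrite('pics/c0.png',cv2.resize(c,None,fx=4,fy=4,interpolation=cv2.INTER_CUBIC))
```

```text
tip [ 676. -216.    0.] [ 670. -210.    9.]
barmid [ 543. -227.    8.] [ 542. -227.    9.]
handle [ 412. -238.   16.] [ 413. -240.   14.]
slabNearL [435. 177.  66.] [435. 176.  65.]
slabcornr [598. 163.  66.] [637. 146.   4.]
slabL [611. 448.  66.] [613. 448.  62.]
slabB [439. 438.  66.] [439. 438.  67.]
fulcr [513. 116.  30.] [512. 117.  34.]
forkA [548. -96.  60.] [542. -90.  71.]
forkB [491. -91.  60.] [495. -94.  54.]
timer [ 651. -103.   43.] [ 650. -102.   45.]
salt [658.   6.  90.] [660.   5.  87.]
```

View pics/c0.png

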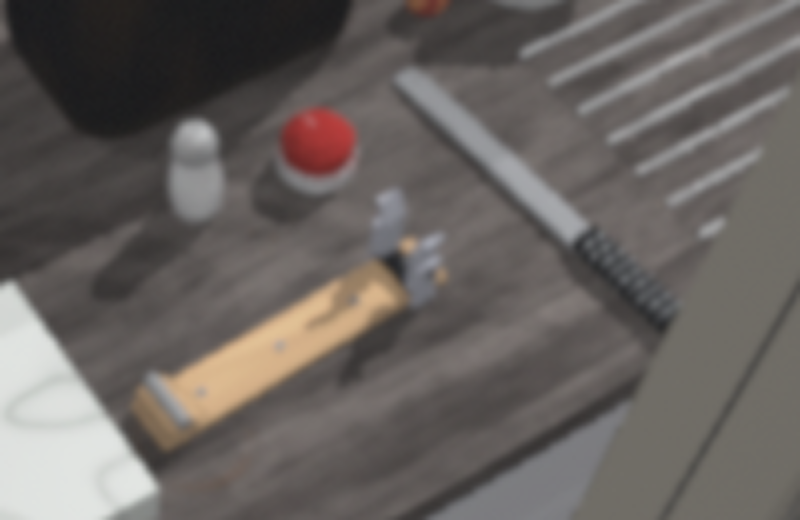

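>>> apply_moves(series="0 0 0 0.05 -1; 0 0 0 0.05 -1; 0.0915 -0.095 0 0 -1; 0.0915 -0.095 0 0 -1; 0.0915 -0.095 0 0 -1")

```text
time: 0.52
tool_pos: [244.5, -481.9, 230.3]
tcp_rot: [-179.9, 0.0, 4.9]
ft_force: [0.7, 0.3, 0.0]
finger_gap: 85.7
grip_force: 0.0
```

>>> apply_moves(series="0.0915 -0.095 0 0 -1; 0.0915 -0.095 0 0 -1; 0.0915 -0.095 0 0 -1; 0.0915 -0.095 0 0 -1; 0.0915 -0.095 0 0 -1")

```text
time: 0.93
tool_pos: [369.4, -327.5, 231.0]
tcp_rot: [-180.0, 0.0, 5.0]
ft_force: [-0.3, -0.7, -0.1]
finger_gap: 85.9
grip_force: 0.0
```

>>> apply_moves(series="0.0915 -0.095 0 0 -1; 0.0915 -0.095 0 0 -1; 0.0915 -0.095 0 0 -1; 0 0 0 0 -1")

```text
time: 1.27
tool_pos: [446.6, -231.4, 231.0]
tcp_rot: [-179.9, -0.1, 5.3]
ft_force: [0.8, -0.3, -0.1]
finger_gap: 85.5
grip_force: 0.0
```

```bash
cat >> h.py <<'E'
def go(x,y,yaw,z=None,n=None):
    T=pose(); s=sense(); cy=s['tcp_rot'][2]; dy=(yaw-cy+180)%360-180
    c,sn=np.cos(np.radians(yaw)),np.sin(np.radians(yaw)); dx,dY=x-T[0,3],y-T[1,3]
    tx,ty=c*dx+sn*dY, sn*dx-c*dY; tz=0 if z is None else T[2,3]-z
    L=np.linalg.norm([tx,ty,tz]); k=n or int(np.ceil(L/41))
    print('twist total',round(-np.radians(dy)/2,4),'rows',int(np.ceil(abs(dy)/7)),'| shift',k,'x',(np.array([tx,ty,tz])/300/k).round(4))
E
python3 - <<'E'
from h import *
for n in ['wrist','scene']:
    d=snap(n); np.savez(f'{n}1.npz',**d)
    if n=='wrist': cv2.imwrite('pics/w1.png',d['frame']); print(d['E'].round(2).tolist())
    P=cloud(d); g=d['frame'].astype(int)
    # bar: points z between 4 and 22 near line
    m=(P[...,2]>5)&(P[...,2]<22)&(P[...,0]>330)&(P[...,0]<720)&(P[...,1]<-195)&(P[...,1]>-265)
    q=P[m]; 
    for lo,hi in [(340,400),(400,460),(460,520),(520,580),(580,640),(640,700)]:
        k=q[(q[:,0]>lo)&(q[:,0]<hi)]
        if len(k)>10: print(n,lo,len(k),np.median(k,0).round(1),np.percentile(k[:,0],[1,99]).round(0))
E
```

```text
[[0.09, -0.96, -0.26, 512.06], [-1.0, -0.09, -0.02, -225.95], [-0.0, 0.26, -0.97, 373.44], [0.0, 0.0, 0.0, 1.0]]
wrist 340 432 [ 387.3 -245.6   15.6] [374. 400.]
wrist 400 1079 [ 430.7 -242.3   15.7] [401. 459.]
wrist 460 1216 [ 489.9 -237.2    8.3] [460. 519.]
wrist 520 1231 [ 550.7 -232.2    7.8] [521. 579.]
wrist 580 981 [ 601.9 -228.     7.8] [581. 623.]
scene 340 79 [ 385.2 -240.3   15.3] [373. 400.]
scene 400 167 [ 429.7 -237.5   15.8] [401. 460.]
scene 460 129 [ 489.8 -233.3    9.8] [461. 519.]
scene 520 119 [ 547.6 -228.6    8.4] [520. 579.]
scene 580 99 [ 606.7 -222.     8.2] [581. 638.]
scene 640 58 [ 658.3 -217.9    7.3] [640. 686.]
```

View pics/w1.png

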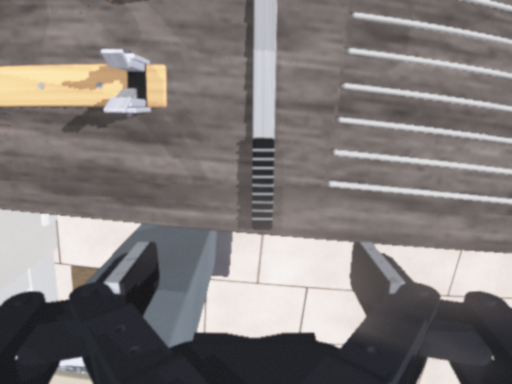

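The wrist view shows the handle's butt at (262,225), the blade and handle meeting at (263,138), and the fork at (130,80). The bar lies at yaw 4.7°, with its butt at x≈374 and its origin at x≈532. I'll grasp at x≈425.

Run:
```python
from h import *
go(425,-240.5,4.7,2)
# rest & slab from both clouds
for n in ['wrist1','scene1','side0']:
    d=dict(np.load(n+'.npz')); P=cloud(d); f=d['frame']; hsv=cv2.cvtColor(f,cv2.COLOR_BGR2HSV)
    m=(hsv[...,0]>8)&(hsv[...,0]<25)&(hsv[...,1]>80)&(hsv[...,2]>110)&(P[...,2]>2)&(P[...,2]<14)&(P[...,0]>440)&(P[...,0]<600)&(P[...,1]>-150)&(P[...,1]<150)
    q=P[m]
    if len(q)>20:
        r=cv2.minAreaRect(q[:,:2].astype(np.float32)); print(n,'strip',len(q),r,np.median(q[:,2]))
        for lo in range(-120,120,30):
            k=q[(q[:,1]>lo)&(q[:,1]<lo+30)]
            if len(k)>15: print('  ',lo,np.percentile(k[:,0],[3,97]).round(1))
    g=(P[...,2]>15)&(P[...,0]>460)&(P[...,0]<570)&(P[...,1]>-125)&(P[...,1]<-60); k=P[g]
    if len(k)>10: print(n,'fork x',np.percentile(k[:,0],[1,99]),'y',np.percentile(k[:,1],[1,99]),'zmax',np.percentile(k[:,2],[90,99]))
    g=(P[...,2]>22)&(P[...,2]<40)&(P[...,0]>460)&(P[...,0]<570)&(P[...,1]>90)&(P[...,1]<140); k=P[g]
    if len(k)>10: print(n,'ridge x',np.percentile(k[:,0],[2,50,98]),'y',np.percentile(k[:,1],[2,50,98]),'z',np.median(k[:,2]))
    g=(P[...,2]>58)&(P[...,2]<74)&(P[...,0]>400)&(P[...,0]<680)&(P[...,1]>140)&(P[...,1]<480)&(hsv[...,1]<50)&(hsv[...,2]>150); k=P[g]
    if len(k)>100: print(n,'slab',cv2.minAreaRect(k[:,:2].astype(np.float32)),np.median(k[:,2]))
```

```text
twist total 0.0043 rows 1 | shift 6 x [-0.0107  0.0019  0.1271]
wrist1 strip 4696 ((521.1383056640625, -25.41576385498047), (46.14079284667969, 202.57188415527344), 3.305915355682373) 7.770458241916032
   -120 [505.4 547. ]
   -90 [512.7 540.6]
   -60 [500.6 543.5]
   -30 [498.7 542. ]
   0 [497.  540.8]
   30 [495.2 539. ]
   60 [493.3 537.4]
wrist1 fork x [495.16460295 554.74373066] y [-108.60355636  -86.92438241] zmax [76.37619058 78.54590584]
scene1 strip 779 ((515.843994140625, 23.111228942871094), (46.38227081298828, 225.02243041992188), 2.9349498748779297) 8.44557783136429
   -90 [501.6 539.9]
   -60 [499.  539.1]
   -30 [498.5 538.2]
   0 [495.4 536.5]
   30 [493.9 536.2]
   60 [492.3 534.2]
   90 [489.9 531.5]
scene1 fork x [493.63557853 552.32986229] y [-106.8775923   -83.88254259] zmax [74.29278405 80.02388204]
scene1 ridge x [489.49891491 511.24342162 534.18912004] y [107.76022806 120.20212997 130.4560494 ] z 27.68028887173091
scene1 slab ((533.6687622070312, 312.9490966796875), (204.6081085205078, 281.9689636230469), 0.9582625031471252) 66.3995850813489
side0 strip 281 ((519.9351806640625, -69.26124572753906), (45.682682037353516, 114.48541259765625), 2.001466751098633) 7.710272188437557
   -120 [503.5 542.2]
   -90 [498.5 540.3]
   -60 [497.  538.7]
   -30 [497.6 539.5]
side0 fork x [489.11433375 547.79987382] y [-110.47917117  -86.27861281] zmax [75.14290894 80.79277127]
side0 slab ((531.2626953125, 308.7630615234375), (204.84288024902344, 281.4214782714844), 0.3056785762310028) 65.97600356585076
```

>>> apply_moves(series="-0.0107 0.002 0.127 0.0043 -1; -0.0107 0.002 0.127 0 -1; -0.0107 0.002 0.127 0 -1; -0.0107 0.002 0.127 0 -1; -0.0107 0.002 0.127 0 -1")

```text
time: 1.78
tool_pos: [426.3, -242.5, 39.1]
tcp_rot: [180.0, 0.0, 4.4]
ft_force: [0.7, -0.1, 0.7]
finger_gap: 85.4
grip_force: 0.0
```

>>> apply_moves(series="-0.0107 0.002 0.06 0 -1; 0 0 0.06 0 -1; 0 0 0 0 -1")

```text
time: 2.03
tool_pos: [420.2, -241.2, 0.4]
tcp_rot: [-179.7, 0.4, 4.4]
ft_force: [-1.3, 0.4, -0.4]
finger_gap: 85.3
grip_force: 0.0
```

>>> apply_moves(series="0 0 -0.007 0 0.2; 0 0 0 0 0.5; 0 0 0 0 1; 0 0 0 0 1; 0 0 0 0 1", squeeze=20)

```text
time: 2.45
tool_pos: [425.3, -242.8, 8.2]
tcp_rot: [179.9, -0.1, 4.5]
ft_force: [-0.9, -0.2, 0.7]
finger_gap: 25.5
grip_force: 0.0
```

>>> apply_moves(series="0 0 0 0 1; 0 0 0 0 1; 0 0 0 0 1; 0 0 0 0 1; 0 0 0 0 1")

```text
time: 2.87
tool_pos: [425.3, -242.7, 8.2]
tcp_rot: [179.9, -0.1, 4.5]
ft_force: [-1.7, -0.0, 6.1]
finger_gap: 23.2
grip_force: 22.0
```

>>> apply_moves(series="0 0 0 0 0.2; 0 0 0 0 0.2; 0 0 0.008 0 0.2; 0 0 0.008 0 0.2; 0 0 0 0 0.2")

```text
time: 3.28
tool_pos: [424.0, -241.7, 1.3]
tcp_rot: [-180.0, 0.0, 4.5]
ft_force: [-0.2, -0.5, -0.1]
finger_gap: 34.2
grip_force: 0.0
```

>>> apply_moves(series="0 0 0 0 1; 0 0 0 0 1; 0 0 0 0 1; 0 0 0 0 1; 0 0 0 0 1")

```text
time: 3.7
tool_pos: [424.2, -241.9, 1.9]
tcp_rot: [-180.0, 0.0, 4.5]
ft_force: [0.4, -0.6, -2.2]
finger_gap: 23.7
grip_force: 20.4
```

>>> apply_moves(series="0 0 -0.03 0 1; 0 0 -0.07 0 1; 0 0 -0.12 0 1; 0 0 -0.13 0 1; 0 0 -0.13 0 1")

```text
time: 4.12
tool_pos: [423.6, -241.5, 147.6]
tcp_rot: [-179.9, 0.1, 4.5]
ft_force: [0.5, -1.4, -2.6]
finger_gap: 23.6
grip_force: 19.8
```

>>> apply_moves(series="0 0 -0.07 0 1; 0 0 0 0 1; 0 0 0 0 1")

```text
time: 4.37
tool_pos: [425.3, -243.1, 169.3]
tcp_rot: [179.8, -0.2, 4.5]
ft_force: [-2.7, -1.2, 1.7]
finger_gap: 23.4
grip_force: 20.3
```

```bash
cat >> h.py <<'E'
def barfit(names,box,zlo):
    for n in names:
        d=snap(n); P=cloud(d); np.savez('last_'+n+'.npz',**d)
        (x0,x1),(y0,y1)=box
        m=(P[...,2]>zlo)&(P[...,0]>x0)&(P[...,0]<x1)&(P[...,1]>y0)&(P[...,1]<y1)
        q=P[m]; 
        print(n,len(q))
        yield q
E
python3 - <<'E'
from h import *
s=sense(); print(s['tool_pos'],s['ft_force'],s['wrist_torque'])
for q in barfit(['wrist','scene'],((330,740),(-280,-190)),20):
    for lo in range(360,740,40):
        k=q[(q[:,0]>lo)&(q[:,0]<lo+40)]
        if len(k)>10: print(lo,len(k),np.median(k,0).round(1))
cv2.imwrite('pics/s2.png',np.hstack([np.load('last_scene.npz')['frame'][60:360,200:]]))
E
```

```text
[ 425.30818745 -243.05929605  169.32965664] [-2.71969576 -1.15956668  1.72299119] [-0.25829174  0.31251897 -0.14016752]
wrist 48738
400 29241 [ 432.9 -233.8  225.4]
440 14745 [ 443.6 -242.7  246.8]
480 2611 [ 498.  -238.4  111.5]
520 1805 [ 538.3 -235.5   78.5]
560 336 [ 564.6 -234.7   56.8]
scene 4872
360 1434 [ 385.5 -236.6  543.4]
400 1657 [ 415.  -210.3  371.2]
440 414 [ 454.1 -209.3  430.2]
480 136 [ 490.7 -223.7  118.6]
520 69 [ 539.4 -226.4   72.9]
560 54 [ 578.4 -224.6   43. ]
600 767 [ 608.8 -229.1  508.3]
720 15 [ 734.5 -274.3   25.4]
```

>>> apply_moves(series="0 0 0.04 0 1; 0 0 0.06 0 1; 0 0 0.06 0 1; 0 0 0.06 0 1; 0 0 0.045 0 1")

```text
time: 4.88
tool_pos: [422.2, -240.4, 83.1]
tcp_rot: [-179.8, 0.2, 4.5]
ft_force: [-1.1, -1.0, -0.7]
finger_gap: 23.5
grip_force: 19.6
```

>>> apply_moves(series="0 0 0.025 0 1; 0 0 0 0 1; 0 0 0 0 1")

```text
time: 5.13
tool_pos: [423.5, -241.2, 78.6]
tcp_rot: [-179.9, 0.1, 4.5]
ft_force: [0.3, 0.3, -1.8]
finger_gap: 23.7
grip_force: 19.8
```

```bash
cat > tilt.py <<'E'
from h import *
import sys
s=sense(); print(s['tool_pos'],s['tcp_rot'],s['ft_force'],s['grip_force'])
p=s['tool_pos']; u=np.array([np.cos(np.radians(s['tcp_rot'][2])),np.sin(np.radians(s['tcp_rot'][2]))]); v=np.array([u[1],-u[0]])
d=snap('wrist'); P=cloud(d); a=(P[...,:2]-p[:2])@u; b=(P[...,:2]-p[:2])@v
m=(a>50)&(a<150)&(abs(b)<25)
# blade: highest band per a-bin within |b|<9
A,B,Z=a[m],b[m],P[...,2][m]
aa=[];zz=[];bb=[]
for lo in range(50,150,8):
    k=(A>lo)&(A<lo+8)
    if k.sum()<30: continue
    k0=k&(abs(B)<9); z=np.median(Z[k0]); kk=k&(abs(Z-z)<10); aa.append(lo+4); zz.append(z); bb.append((np.percentile(B[kk],3)+np.percentile(B[kk],97))/2)
aa,zz,bb=map(np.array,(aa,zz,bb)); print(np.c_[aa,zz,bb].round(1).tolist())
k=(aa>58)
c=np.polyfit(aa[k],zz[k],1); print('tilt',np.degrees(np.arctan(-c[0])),'z at a=0',c[1],'lat',np.polyfit(aa[k],bb[k],1))
E
python3 tilt.py
```

```text
[ 423.51497897 -241.23066424   78.58883721] [-1.79870044e+02  1.31620827e-01  4.49149764e+00] [ 0.30189604  0.33061117 -1.84759426] 19.751830995082855
  return _methods._mean(a, axis=axis, dtype=dtype,
  ret = ret.dtype.type(ret / rcount)
Traceback (most recent call last):
  File "tilt.py", line 13, in <module>
    k0=k&(abs(B)<9); z=np.median(Z[k0]); kk=k&(abs(Z-z)<10); aa.append(lo+4); zz.append(z); bb.append((np.percentile(B[kk],3)+np.percentile(B[kk],97))/2)
                                                                                                       ~~~~~~~~~~~~~^^^^^^^^^
IndexError: index -1 is out of bounds for axis 0 with size 0
```

NaNs in the depth; fixing that, and squeezing tighter.

>>> apply_moves(series="0 0 0 0 1; 0 0 0 0 1", squeeze=90)

```text
time: 5.35
tool_pos: [424.9, -242.4, 80.8]
tcp_rot: [180.0, -0.0, 4.5]
ft_force: [-0.2, 0.6, -2.5]
finger_gap: 21.0
grip_force: 92.2
```

```bash
sed -i 's/^m=(a>50)/m=np.isfinite(P[...,2])\&(a>50)/; s/k.sum()<30/(k\&(abs(B)<9)).sum()<15/' tilt.py; python3 tilt.py
```

```text
[ 424.90594487 -242.3805519    80.78896736] [ 1.79958087e+02 -4.72173121e-02  4.48691238e+00] [-0.2142238   0.58401528 -2.50447754] 92.1778929233551
[[54.0, 67.9, 0.3], [62.0, 65.3, 0.1], [70.0, 62.9, 0.1], [78.0, 60.5, 0.1], [86.0, 58.1, 0.1], [94.0, 55.6, 0.1], [102.0, 53.2, 0.1], [110.0, 50.8, 0.1], [118.0, 48.9, 0.4]]
tilt 16.50307327533619 z at a=0 83.56316026826747 lat [ 0.00257855 -0.06827978]
```

>>> apply_moves(series="0 0 0 0 1; 0 0 0 0 1; 0 0 -0.014 0 1; 0 0 -0.013 0 1; 0 0 0 0 1", squeeze=20)

```text
time: 5.82
tool_pos: [425.1, -242.6, 89.5]
tcp_rot: [179.9, -0.1, 4.5]
ft_force: [0.3, 0.4, -3.5]
finger_gap: 21.4
grip_force: 92.2
```

>>> apply_moves(series="0 0 0 0 1; 0 0 0 0 1; 0 0 0 0 1")

```text
time: 6.07
tool_pos: [424.4, -242.1, 88.1]
tcp_rot: [-180.0, 0.0, 4.5]
ft_force: [-0.0, -0.3, -2.7]
finger_gap: 21.2
grip_force: 92.2
```

>>> apply_moves(series="0 0 0 0 1; 0 0 0 0 1; 0 0 0 0 1", squeeze=90)

```text
time: 6.32
tool_pos: [424.4, -242.0, 88.0]
tcp_rot: [-180.0, 0.0, 4.5]
ft_force: [0.3, -0.3, -2.5]
finger_gap: 21.4
grip_force: 92.2
```

```bash
python3 tilt.py
```

```text
[ 424.38981586 -242.03853316   88.03421783] [-1.79988249e+02  1.17107172e-02  4.47985482e+00] [ 0.27387638 -0.29891401 -2.52852864] 92.24730849266052
[[54.0, 75.1, 0.3], [62.0, 72.4, 0.1], [70.0, 70.0, 0.1], [78.0, 67.5, 0.1], [86.0, 65.2, 0.1], [94.0, 62.8, 0.1], [102.0, 60.3, 0.1], [110.0, 57.9, 0.1], [118.0, 56.0, 0.3]]
tilt 16.532045952884985 z at a=0 90.741805045234 lat [ 0.00231775 -0.06378324]
```

>>> apply_moves(series="0 0 0 0 0.46; 0 0 0 0 0.46", squeeze=20)

```text
time: 6.53
tool_pos: [424.5, -242.1, 88.1]
tcp_rot: [-180.0, 0.0, 4.5]
ft_force: [-1.0, -0.6, -2.9]
finger_gap: 23.5
grip_force: 29.0
```

>>> apply_moves(series="0 0 0 0 0.45; 0 0 0 0 0.45")

```text
time: 6.7
tool_pos: [424.6, -242.2, 88.3]
tcp_rot: [180.0, -0.0, 4.5]
ft_force: [0.3, -0.6, -2.3]
finger_gap: 23.6
grip_force: 15.8
```

```bash
python3 tilt.py
```

```text
[ 424.60968741 -242.1598284    88.31645518] [ 1.79994226e+02 -1.55185115e-02  4.48032664e+00] [ 0.27218603 -0.64599963 -2.33562666] 15.833700299263
[[54.0, 73.7, 0.4], [62.0, 70.7, 0.1], [70.0, 68.1, 0.1], [78.0, 65.4, 0.1], [86.0, 62.9, 0.1], [94.0, 60.1, 0.1], [102.0, 57.4, -0.1], [110.0, 54.7, 0.1], [118.0, 52.3, 0.1]]
tilt 18.339227991304522 z at a=0 91.28373988728791 lat [-0.00105982  0.18398799]
```

>>> apply_moves(series="0 0 0 0 1; 0 0 0 0 1; 0 0 -0.08 0 1; 0 0 -0.12 0 1; 0 0 -0.12 0 1", squeeze=80)

```text
time: 7.17
tool_pos: [423.2, -241.2, 183.8]
tcp_rot: [-179.9, 0.2, 4.5]
ft_force: [1.0, -1.0, -3.0]
finger_gap: 21.7
grip_force: 81.2
```

>>> apply_moves(series="0 0 -0.08 0 1; 0 0 0 -0.03 1; 0 0 0 -0.05 1; 0 0 0 -0.058 1; 0 0 0 -0.058 1")

```text
time: 7.58
tool_pos: [424.5, -242.1, 208.4]
tcp_rot: [180.0, -0.0, 27.3]
ft_force: [0.1, 0.9, -2.8]
finger_gap: 21.4
grip_force: 81.2
```

>>> apply_moves(series="0 0 0 -0.058 1; 0 0 0 -0.058 1; 0 0 0 -0.058 1; 0 0 0 -0.058 1; 0 0 0 -0.058 1")

```text
time: 8.0
tool_pos: [424.4, -242.2, 208.1]
tcp_rot: [-180.0, 0.0, 60.5]
ft_force: [-0.5, -0.6, -2.7]
finger_gap: 22.1
grip_force: 81.2
```

>>> apply_moves(series="0 0 0 -0.058 1; 0 0 0 -0.058 1; 0 0 0 -0.058 1; 0 0 0 -0.058 1; 0 0 0 -0.056 1")

```text
time: 8.42
tool_pos: [424.5, -242.2, 208.1]
tcp_rot: [180.0, 0.0, 93.5]
ft_force: [0.2, -0.3, -2.9]
finger_gap: 21.8
grip_force: 81.2
```

>>> apply_moves(series="0 0 0 0 1; 0 0 0 0 1")

```text
time: 8.58
tool_pos: [424.5, -242.1, 208.2]
tcp_rot: [180.0, 0.0, 93.0]
ft_force: [-0.4, -0.8, -2.4]
finger_gap: 21.4
grip_force: 81.2
```

```bash
python3 tilt.py; python3 -c "
from h import *
go(525.5,-125,93.2,185)"
```

```text
[ 424.5351703  -242.14790605  208.16451379] [1.79989475e+02 8.94662755e-03 9.29722334e+01] [-0.39197963 -0.79355319 -2.38558657] 81.15862369537354
[[54.0, 192.5, 0.5], [62.0, 189.6, 0.3], [70.0, 186.8, 0.3], [78.0, 184.1, 0.3], [86.0, 181.3, 0.5], [94.0, 178.5, 0.3], [102.0, 175.7, 0.3], [110.0, 173.0, 0.3], [118.0, 170.6, 0.3]]
tilt 18.91173035985588 z at a=0 210.78603187254964 lat [1.4072096e-04 3.0252002e-01]
twist total -0.0023 rows 1 | shift 4 x [0.0928 0.0895 0.0193]
```

>>> apply_moves(series="0.075 0.072 0.0155 -0.002 1; 0.093 0.09 0.0193 0 1; 0.093 0.09 0.0193 0 1; 0.075 0.072 0.0155 0 1; 0.036 0.034 0.0077 0 1")

```text
time: 9.05
tool_pos: [526.8, -121.2, 184.2]
tcp_rot: [180.0, -0.1, 93.3]
ft_force: [-0.1, -0.0, -3.4]
finger_gap: 21.6
grip_force: 81.2
```

>>> apply_moves(series="0 0 0 0 1; 0 0 0 0 1")

```text
time: 9.22
tool_pos: [525.2, -123.7, 184.5]
tcp_rot: [-179.9, -0.0, 93.4]
ft_force: [-0.4, -0.5, -2.9]
finger_gap: 21.5
grip_force: 81.2
```

```bash
python3 tilt.py
python3 - <<'E'
from h import *
s=sense()
for n in ['wrist','scene']:
    d=snap(n); np.savez('a_'+n+'.npz',**d); P=cloud(d); hsv=cv2.cvtColor(d['frame'],cv2.COLOR_BGR2HSV)
    if n=='wrist': cv2.imwrite('pics/w3.png',d['frame'])
    m=(P[...,2]>24)&(P[...,2]<36)&(P[...,0]>470)&(P[...,0]<560)&(P[...,1]>95)&(P[...,1]<140); k=P[m]
    if len(k)>10: print(n,'ridge',len(k),np.percentile(k[:,0],[2,50,98]),np.percentile(k[:,1],[2,50,98]),np.percentile(k[:,2],[50,95]))
    m=(P[...,2]>58)&(P[...,2]<74)&(P[...,1]>150)&(P[...,1]<480)&(hsv[...,1]<50)&(hsv[...,2]>140); k=P[m]
    for lo in range(440,620,20):
        q=k[(k[:,0]>lo)&(k[:,0]<lo+20)]
        if len(q)>10: print('  edge',lo+10,np.percentile(q[:,1],1).round(1))
    m=(hsv[...,0]>8)&(hsv[...,0]<25)&(hsv[...,1]>80)&(P[...,2]>2)&(P[...,2]<14)&(P[...,0]>470)&(P[...,0]<560)
    for lo in range(-120,120,20):
        q=P[m&(P[...,1]>lo)&(P[...,1]<lo+20)]
        if len(q)>15: print('  strip',lo+10,np.percentile(q[:,0],[2,98]).round(1))
    m=(P[...,2]>40)&(P[...,2]<90)&(P[...,0]>470)&(P[...,0]<580)&(P[...,1]>-120)&(P[...,1]<-75); k=P[m]
    if len(k)>10: print('  fork',np.percentile(k[:,0],[2,98]),np.percentile(k[:,1],[2,98]),np.percentile(k[:,2],98))
E
```

```text
[ 525.17654693 -123.69851581  184.52672262] [-1.79935761e+02 -7.71886877e-03  9.33760203e+01] [-0.44760082 -0.52613057 -2.8861665 ] 81.17787480354309
[[54.0, 168.9, 0.5], [62.0, 166.0, 0.2], [70.0, 163.2, 0.2], [78.0, 160.4, 0.2], [86.0, 157.6, -0.0], [94.0, 154.8, 0.2], [102.0, 152.0, 0.2], [110.0, 149.4, 0.2], [118.0, 147.0, 0.3]]
tilt 18.8595470841947 z at a=0 187.06206352582953 lat [0.00109939 0.11219782]
  strip -10 [541.2 542.7]
  strip 10 [539.3 542. ]
  strip 30 [537.6 540.7]
  fork [497.45174685 552.8684548 ] [-106.54528404  -85.52468351] 78.68030341385592
scene ridge 77 [488.19922301 509.04040609 534.1848552 ] [109.42221827 119.96043965 129.1666156 ] [28.21021183 32.17394906]
  edge 450 176.8
  edge 470 175.3
  edge 490 175.0
  edge 510 176.4
  edge 530 175.3
  edge 550 174.9
  edge 570 175.6
  edge 590 176.6
  edge 610 175.7
  strip -90 [505.8 539.8]
  strip -70 [501.4 539.8]
  strip -50 [499.7 540. ]
  strip -30 [497.5 539.5]
  strip -10 [496.8 538.8]
  strip 10 [495.9 537.9]
  strip 30 [494.  536.9]
  strip 50 [492.6 536. ]
  strip 70 [492.5 534.7]
  strip 90 [491.2 533.3]
  fork [493.5531158  550.20591671] [-106.17026299  -84.97405421] 80.90465620957907
```

View pics/w3.png

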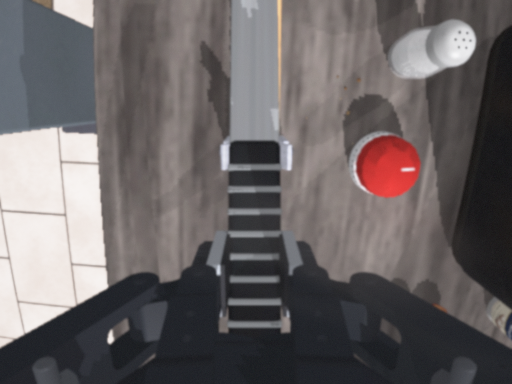

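The wrist view shows the bar centred over the fork (fork walls at columns 225 and 288, bar centre at 255), and the timer and shaker are untouched. Lowering for insertion.

>>> apply_moves(series="0.018 0.001 0.07 0 1; 0.018 0.001 0.08 0 1; 0.017 0.002 0.06 0 1; 0 0 0.015 0 1; 0 0 0 0 1")

```text
time: 9.78
tool_pos: [523.8, -108.9, 116.0]
tcp_rot: [-179.8, -0.1, 93.3]
ft_force: [-0.8, 0.1, -3.0]
finger_gap: 21.4
grip_force: 81.1
```

```bash
python3 tilt.py
python3 - <<'E'
from h import *
d=snap('scene'); np.savez('b_scene.npz',**d)
cv2.imwrite('pics/s4.png',cv2.resize(d['frame'][150:270,190:350],None,fx=5,fy=5,interpolation=cv2.INTER_CUBIC))
go(522.5,-47.9,93.3,94.7,6)
E
```

```text
[ 523.77123227 -108.86082955  116.01468659] [-1.79820467e+02 -5.27906772e-02  9.33294123e+01] [-0.77424254  0.09324181 -2.96391058] 81.1000657081604
[[54.0, 100.4, 0.4], [62.0, 97.5, 0.2], [70.0, 94.8, 0.2], [78.0, 92.0, 0.2], [86.0, 89.2, -0.1], [94.0, 86.4, 0.2], [102.0, 83.7, 0.2], [110.0, 80.9, 0.2], [118.0, 78.5, 0.2]]
tilt 18.896139461028525 z at a=0 118.6723310764726 lat [-5.61508024e-06  1.48837742e-01]
twist total 0.0003 rows 1 | shift 6 x [0.0342 0.0001 0.0134]
```

View pics/s4.png

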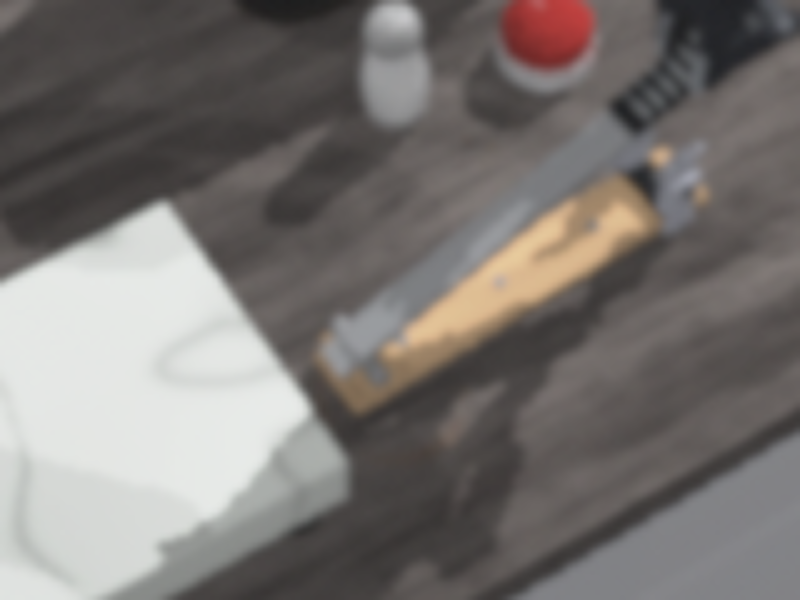

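The scene crop shows the blade centred on the ridge (365,350), with the tip at (335,355) still short of the slab edge and below it. Sliding in along the bar's slope.

>>> apply_moves(series="0.025 0.001 0.0095 0 1; 0.034 0.001 0.0132 0 1; 0.034 0 0.0132 0 1; 0.012 0 0.0045 0 1; 0 0 0 0 1")

```text
time: 10.3
tool_pos: [523.7, -75.4, 104.8]
tcp_rot: [-179.9, -0.0, 93.5]
ft_force: [-0.5, 0.0, -3.1]
finger_gap: 21.9
grip_force: 81.1
```

>>> apply_moves(series="0.02 0 0.0078 0 1; 0.025 0 0.0098 0 1; 0.025 0 0.0098 0 1; 0.018 0 0.007 0 1; 0 0 0 0 1")

```text
time: 10.72
tool_pos: [521.9, -49.3, 94.2]
tcp_rot: [-179.9, -0.0, 93.5]
ft_force: [0.3, 0.2, -2.9]
finger_gap: 22.0
grip_force: 81.1
```

>>> apply_moves(series="0 0 0 0 1; 0 0 0 0 1")

```text
time: 10.88
tool_pos: [522.7, -50.7, 95.2]
tcp_rot: [180.0, 0.0, 93.4]
ft_force: [-0.6, 0.8, -2.4]
finger_gap: 21.8
grip_force: 81.1
```

```bash
python3 tilt.py
python3 - <<'E'
from h import *
s=sense(); p=s['tool_pos']; y=np.radians(s['tcp_rot'][2])
print('tip',p[:2]+250.7*np.array([np.cos(y),np.sin(y)]))
d=snap('scene'); P=cloud(d); hsv=cv2.cvtColor(d['frame'],cv2.COLOR_BGR2HSV)
m=(P[...,2]>58)&(P[...,2]<74)&(P[...,1]>150)&(P[...,1]<480)&(hsv[...,1]<50)&(hsv[...,2]>140); k=P[m]
print(cv2.minAreaRect(k[:,:2].astype(np.float32)),[np.percentile(k[(k[:,0]>l)&(k[:,0]<l+20)][:,1],1).round(1) for l in range(440,620,20)])
E
```

```text
[522.66984346 -50.70838414  95.16015553] [1.79992288e+02 1.38448683e-02 9.34192060e+01] [-0.57412568  0.78071481 -2.44990751] 81.1454164981842
[[54.0, 79.5, 0.5], [62.0, 76.6, 0.3], [70.0, 73.8, 0.3], [78.0, 71.0, 0.3], [86.0, 68.2, 0.2], [94.0, 65.5, 0.3], [102.0, 62.7, 0.3], [110.0, 59.9, 0.3], [118.0, 57.5, 0.3]]
tilt 18.894595977528297 z at a=0 97.70322452580889 lat [0.00074535 0.20153997]
tip [507.87031275 199.37827628]
((638.7305297851562, 314.71258544921875), (414.72589111328125, 282.1041564941406), 0.911790132522583) [np.float64(177.4), np.float64(177.6), np.float64(175.9), np.float64(175.1), np.float64(176.1), np.float64(175.6), np.float64(176.0), np.float64(176.4), np.float64(176.2)]
```

>>> apply_moves(series="0.01 0.001 0.004 0 1; 0 0 0.003 0 1; 0 0 0 0 1; 0 0 0 0 1")

```text
time: 11.32
tool_pos: [522.6, -47.6, 92.9]
tcp_rot: [-180.0, -0.0, 93.4]
ft_force: [0.8, 0.2, -3.0]
finger_gap: 21.7
grip_force: 81.1
```

>>> apply_moves(series="0 0 0 0 0.4; 0 0 0 0 0.3; 0 0 0 0 0.1; 0 0 0 0 -0.2; 0 0 0 0 -0.2", squeeze=20)

```text
time: 11.73
tool_pos: [522.9, -47.7, 93.3]
tcp_rot: [180.0, 0.0, 93.4]
ft_force: [0.3, -0.1, 0.9]
finger_gap: 51.3
grip_force: 0.0
```

```bash
python3 tilt.py
```

```text
[522.93857215 -47.68830644  93.26968978] [1.79968478e+02 6.23257662e-03 9.34013275e+01] [ 0.33305026 -0.12067893  0.90450007] 0.0
[[54.0, 67.4, 0.2], [62.0, 65.4, 0.2], [70.0, 63.3, 0.0], [78.0, 61.2, 0.0], [86.0, 59.1, 0.0], [94.0, 56.9, 0.0], [102.0, 54.9, 0.0], [110.0, 52.7, 0.1], [118.0, 50.8, 0.1]]
tilt 14.697374805845696 z at a=0 81.65621968570801 lat [-0.00078767  0.12868243]
```

>>> apply_moves(series="0 0 -0.08 0 -0.2; 0 0 -0.05 0 -0.2; 0 0 0 0 1; 0 0 0 0 1; 0 0 0 0 1")

```text
time: 12.2
tool_pos: [522.4, -47.6, 131.2]
tcp_rot: [-180.0, -0.0, 93.4]
ft_force: [-0.2, 0.6, -0.3]
finger_gap: 15.7
grip_force: 0.0
```

>>> apply_moves(series="0 0 0 0 1; 0 0 0 0 1; 0 0 0.05 0 1; 0 0 0.04 0 1; 0 0 0 0 1")

```text
time: 12.62
tool_pos: [520.2, -47.2, 101.2]
tcp_rot: [-179.7, -0.1, 93.4]
ft_force: [-1.2, 0.7, -1.1]
finger_gap: -0.0
grip_force: 0.0
```

>>> apply_moves(series="0 0 0.015 0 1; 0 0 0.015 0 1; 0 0 0.015 0 1; 0 0 0 0 1; 0 0 0 0 1")

```text
time: 13.03
tool_pos: [523.0, -47.6, 91.7]
tcp_rot: [180.0, -0.0, 93.4]
ft_force: [-0.3, 0.6, 1.8]
finger_gap: 0.3
grip_force: 0.5
```

>>> apply_moves(series="0 0 0.01 0 1; 0 0 0.01 0 1; 0 0 0.01 0 1; 0 0 0 0 1; 0 0 0 0 1")

```text
time: 13.45
tool_pos: [524.0, -48.6, 84.0]
tcp_rot: [179.8, 0.1, 93.4]
ft_force: [-1.4, -2.6, 8.2]
finger_gap: 0.2
grip_force: 3.8
```

>>> apply_moves(series="0 0 0.01 0 1; 0 0 0.01 0 1; 0 0 0.01 0 1; 0 0 0 0 1; 0 0 0 0 1")

```text
time: 13.87
tool_pos: [524.2, -48.8, 75.2]
tcp_rot: [179.8, 0.1, 93.4]
ft_force: [-0.8, -4.2, 8.1]
finger_gap: 0.1
grip_force: 4.1
```

```bash
python3 tilt.py
```

```text
[524.22369546 -48.81764627  75.21124983] [1.79816831e+02 1.29243411e-01 9.33904426e+01] [-0.77221214 -4.23596224  8.10337494] 4.077274706214666
[[54.0, 56.7, -0.7], [62.0, 55.3, -0.7], [70.0, 53.9, -0.9], [78.0, 52.6, -1.1], [86.0, 51.3, -1.1], [94.0, 49.9, -1.1], [102.0, 48.6, -1.1], [110.0, 47.3, -0.9], [118.0, 46.1, -0.9]]
tilt 9.405573891954873 z at a=0 65.53933185525655 lat [-0.00223307 -0.77765425]
```

>>> apply_moves(series="-0.007 0 0.01 0 1; -0.003 0 0.01 0 1; -0.003 0 0.01 0 1; -0.002 0 0.01 0 1; 0 0 0 0 1")

```text
time: 14.33
tool_pos: [524.0, -51.9, 62.6]
tcp_rot: [179.9, -0.0, 93.4]
ft_force: [0.5, 1.9, 6.7]
finger_gap: 0.2
grip_force: 3.5
```

>>> apply_moves(series="-0.002 0 0.01 0 1; -0.002 0 0.01 0 1; -0.001 0 0.01 0 1; 0 0 0 0 1; 0 0 0 0 1")

```text
time: 14.75
tool_pos: [524.9, -53.2, 54.3]
tcp_rot: [179.8, -0.0, 93.4]
ft_force: [-0.2, 3.5, 8.7]
finger_gap: 0.3
grip_force: 4.6
```

```bash
python3 tilt.py
```

```text
[524.92868758 -53.21990939  54.32791492] [ 1.79773879e+02 -1.27881213e-02  9.34090782e+01] [-0.17268359  3.45441875  8.73248675] 4.6364051615819335
[[54.0, 43.2, -0.7], [62.0, 42.8, -1.0], [70.0, 42.5, -1.1], [78.0, 42.0, -1.3], [86.0, 41.6, -1.2], [94.0, 41.2, -1.2], [102.0, 40.8, -1.1], [110.0, 40.4, -1.0]]
tilt 2.8483886953128947 z at a=0 45.89873023297968 lat [ 6.61167441e-04 -1.18384104e+00]
```

>>> apply_moves(series="0.005 -0.003 0.007 0 1; 0 0 0.007 0 1; 0 0 0.006 0 1; 0 0 0 0 1; 0 0 0 0 1")

```text
time: 15.22
tool_pos: [525.1, -53.6, 49.4]
tcp_rot: [179.6, 0.2, 93.4]
ft_force: [2.4, -4.8, 12.0]
finger_gap: 0.2
grip_force: 5.9
```

>>> apply_moves(series="0 0 0.005 0 1; 0 0 0.005 0 1; 0 0 0 0 1; 0 0 0 0 1")

```text
time: 15.55
tool_pos: [525.1, -53.9, 46.5]
tcp_rot: [179.7, 0.2, 93.4]
ft_force: [0.9, -5.1, 13.4]
finger_gap: 0.2
grip_force: 6.4
```

>>> apply_moves(series="0 0 0.004 0 1; 0 0 0.004 0 1; 0 0 0 0 1; 0 0 0 0 1")

```text
time: 15.88
tool_pos: [525.1, -54.1, 44.3]
tcp_rot: [179.6, 0.2, 93.4]
ft_force: [-1.0, -6.6, 14.0]
finger_gap: 0.2
grip_force: 7.2
```

>>> apply_moves(series="-0.004 0 0.003 0 1; 0 0 0.003 0 1; 0 0 0 0 1; 0 0 0 0 1")

```text
time: 16.22
tool_pos: [525.2, -54.3, 42.4]
tcp_rot: [179.7, 0.1, 93.4]
ft_force: [-0.8, -2.1, 13.4]
finger_gap: 0.1
grip_force: 7.2
```

>>> apply_moves(series="0 0 0.003 0 1; 0 0 0.003 0 1; 0 0 0 0 1; 0 0 0 0 1")

```text
time: 16.55
tool_pos: [525.2, -54.4, 40.6]
tcp_rot: [179.7, 0.1, 93.4]
ft_force: [-1.1, -2.5, 15.0]
finger_gap: -0.1
grip_force: 7.5
```

>>> apply_moves(series="0 0 0.003 0 1; 0 0 0.002 0 1; 0 0 0 0 1; 0 0 0 0 1")

```text
time: 16.88
tool_pos: [525.2, -54.5, 39.2]
tcp_rot: [179.7, 0.1, 93.4]
ft_force: [-1.0, -2.7, 14.9]
finger_gap: -0.1
grip_force: 7.8
```

>>> apply_moves(series="0 0 0.003 0 1; 0 0 0.002 0 1; 0 0 0 0 1; 0 0 0 0 1")

```text
time: 17.22
tool_pos: [524.9, -54.6, 37.4]
tcp_rot: [179.7, 0.1, 93.4]
ft_force: [-1.3, -3.7, 15.1]
finger_gap: -0.1
grip_force: 7.2
```

>>> apply_moves(series="0 0 0.003 0 1; 0 0 0.002 0 1; 0 0 0 0 1; 0 0 0 0 1")

```text
time: 17.55
tool_pos: [525.1, -54.7, 36.5]
tcp_rot: [179.7, 0.1, 93.4]
ft_force: [-3.9, -4.0, 19.7]
finger_gap: -0.0
grip_force: 10.0
```

>>> apply_moves(series="0 0 0.002 0 1; 0 0 0.002 0 1; 0 0 0 0 1; 0 0 0 0 1")

```text
time: 17.88
tool_pos: [525.2, -54.7, 36.3]
tcp_rot: [179.7, 0.1, 93.4]
ft_force: [-8.7, -2.6, 30.6]
finger_gap: -0.2
grip_force: 15.1
```

The stop has been felt: the force rose sharply at z≈36.4. Easing off to see whether the bar stays down.

>>> apply_moves(series="0 0 -0.004 0 1; 0 0 -0.004 0 1; 0 0 -0.004 0 1; 0 0 0 0 1; 0 0 0 0 1")

```text
time: 18.3
tool_pos: [524.6, -54.5, 37.7]
tcp_rot: [179.7, 0.1, 93.4]
ft_force: [1.2, -4.0, 9.3]
finger_gap: -0.0
grip_force: 4.8
```

>>> apply_moves(series="0 0 -0.01 0 1; 0 0 -0.01 0 1; 0 0 0 0 1; 0 0 0 0 1")

```text
time: 18.63
tool_pos: [522.0, -53.2, 41.3]
tcp_rot: [-180.0, -0.0, 93.4]
ft_force: [-0.4, -0.4, 0.0]
finger_gap: -0.3
grip_force: 0.0
```

```bash
python3 tilt.py
```

```text
[521.96590051 -53.22325987  41.27430156] [-1.79986165e+02 -9.49384489e-03  9.34095808e+01] [-0.41985603 -0.36590335  0.03077564] 0.0
[[54.0, 32.0, 1.9], [62.0, 32.3, 1.8], [70.0, 32.7, 1.8], [78.0, 33.1, 1.6], [86.0, 33.4, 1.8], [94.0, 33.9, 1.6], [102.0, 34.2, 1.7], [110.0, 34.5, 1.6]]
tilt -2.5766735113780945 z at a=0 29.5887443251861 lat [-0.00374253  2.01714516]
```

The bar stays down with no tool force on it. Withdrawing.

>>> apply_moves(series="0 0 -0.05 0 1; 0 0 -0.12 0 1; 0 0 -0.13 0 1; 0 0 -0.13 0 1; 0 0 -0.13 0 1")

```text
time: 19.1
tool_pos: [521.4, -53.1, 210.5]
tcp_rot: [-179.9, -0.0, 93.4]
ft_force: [0.1, -0.5, -0.2]
finger_gap: -0.4
grip_force: 0.0
```

>>> apply_moves(series="-0.1 0 -0.05 0 1; -0.13 0 0 0 1; -0.13 0 0 0 1; -0.13 0 0 0 1; -0.06 0 0 0 1")

```text
time: 19.52
tool_pos: [531.4, -222.0, 224.0]
tcp_rot: [-180.0, 0.1, 93.3]
ft_force: [1.1, 0.4, -0.3]
finger_gap: 0.0
grip_force: 0.0
```

Run:
```python
from h import *
d=snap('scene'); P=cloud(d)
cv2.imwrite('pics/s5.png',cv2.resize(d['frame'][130:300,120:350],None,fx=3.4,fy=3.4,interpolation=cv2.INTER_CUBIC))
hsv=cv2.cvtColor(d['frame'],cv2.COLOR_BGR2HSV)
m=(P[...,2]>58)&(P[...,2]<95)&(P[...,0]<640)&(P[...,0]>420)&(P[...,1]>150)&(P[...,1]<460)&(hsv[...,1]<50)&(hsv[...,2]>140); k=P[m]
print(cv2.minAreaRect(k[:,:2].astype(np.float32)))
c=np.polyfit(k[:,1],k[:,2],1); print(c,'z edge',np.polyval(c,172),'far',np.polyval(c,450))
m=(P[...,0]>490)&(P[...,0]<550)&(P[...,1]>-150)&(P[...,1]<172)&(P[...,2]>20)
for lo in range(-140,170,25):
    q=P[m&(P[...,1]>lo)&(P[...,1]<lo+25)]
    if len(q): print(lo,np.median(q,0).round(1))
```

```text
((533.656982421875, 315.85858154296875), (204.49795532226562, 281.7158508300781), 0.766331136226654)
[-6.38932058e-02  9.45515681e+01] z edge 83.56193668765732 far 65.79962548053894
-140 [ 501.8 -132.7  588.5]
-115 [526.  -98.1  47. ]
-90 [522.9 -85.8  38.6]
-65 [519.7 -51.9  37.5]
-40 [518.5 -27.6  39. ]
-15 [519.2  -3.6  33. ]
10 [516.6  22.4  33.9]
35 [515.1  48.   35. ]
60 [513.1  72.9  36. ]
85 [509.5  99.4  37.1]
110 [506.4 122.5  37.1]
135 [508.3 147.5  38.9]
160 [509.2 161.4  39.8]
```

View pics/s5.png

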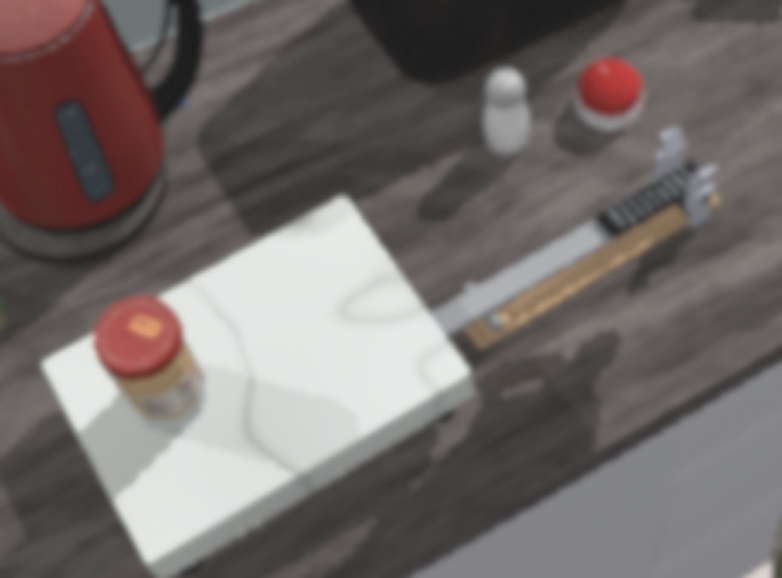

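The picture shows the bar in the fork (690,180), across the ridge (480,305) and under the slab edge (450,325). The near edge is about 17.5 mm higher, and the jar, shaker and timer are still standing. Handing in.

>>> apply_moves(series="0 0 0 0 1; 0 0 0 0 1; 0 0 0 0 1; 0 0 0 0 1; 0 0 0 0 1")

```text
time: 19.98
tool_pos: [532.1, -216.9, 224.4]
tcp_rot: [180.0, -0.0, 93.5]
ft_force: [-0.3, -0.1, 0.4]
finger_gap: -0.4
grip_force: 0.0
```

```bash
python3 -c "
from bench import hand_in; print(hand_in())"
```

```text
the job is handed in; nothing more can be done
None
```

The pry bar is caught in the fork and holds the slab's near edge up about 17 mm by itself, with the jar, shaker and timer still standing; I handed the job in at 20 s, and no verdict came back.

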